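# Anchor the sample carrier, release its two catches and hold the gate open

### The arm

A 7-joint arm with a two-finger parallel gripper is mounted at the origin on the work surface. World frame = base frame: x ahead of the robot, y to its left, z up, the work surface at z = 0. Lengths are in m, angles in rad, forces in N, time in s.
With the tool pointing down it reaches from about 0.425 to 0.95 m from the base axis. Payload 4.7 kg.
Tool frame: the origin (TCP) lies between the finger pads, 19 mm behind the fingertips; this is the grasp point; z points along the fingers, y is the line along which they close (so a half turn about z gives the same grasp; the last joint's range is limited). The gripper opens to 85 mm and grips with 20 to 120 N. Pads are 22 mm wide; open, the fingers measure 114 mm over their backs; the gripper's body (76 mm by 85 mm) begins 54 mm behind the grasp point. The pads swing forward as they close: fully open they stand 13 mm farther back than shut.
Start: joints at [-1.162, 0.469, -0.049, 1.532, 0.024, 1.141, -0.082], TCP at [0.286, 0.611, 0.25] pointing down, gripper open.
Joint ranges: [-2.59, 2.59], [-0.33, 1.99], [-1.39, 1.29], [0.1, 2.45], [-1.04, 4.18], [0.21, 1.99], [-2.66, 2.66]. Speed limits (rad/s): [2.57, 2.57, 3.14, 3.14, 3.14, 3.14, 3.14].

### API

Orientations are given as [roll, pitch, yaw] about the fixed x, y, z axes, in that order (R = Rz(yaw) Ry(pitch) Rx(roll)).
In Python, from plant import * gives the robot as it stands. Calls block until the motion is done:
- goto(position, orientation): joint-space move of the TCP to a pose.
- move_straight(position, vel=0.15, attitude=None, contact_N=None): straight line of the TCP; attitude=None keeps the orientation; vel is the mean speed in m/s. With contact_N (N) it stops when the force on the tool has changed by that much, and returns True; else False.
- move_joints(angles): joint-space move.
- grip(opening, strength=None): opening from 0.0 (shut) to 1.0 (fully open); strength is the grip in N (None keeps the last); returns when the fingers have stopped.
- sleep(seconds).
- inverse_kinematics(position, orientation): joint angles nearest the present ones, or None.
- grab_frame(name): name is "scene" or "top" or "wrist"; returns a dict with "image" (384x512x3 uint8, red, green, blue), "range_z" (384x512 float32, m along the optical axis (not along the pixel's ray), 0 where there is no reading), "fx", "fy", "cx", "cy" (pixels), "R" (3x3) and "t" (3): a world point X has camera coordinates R X + t. Camera axes: x right, y down, z forward; pixel columns grow to the right and rows downward; lengths in m; the calibration is good to about 2 mm. A picture is of the moment at which its call begins.
A pose or a line that the arm cannot do raises IKError and nothing moves.
- close_job(): hands the job in; it is judged then, once.
Trained networks look in a picture, given as the dict that the camera call returned (one of the last four; its "shot" number tells which), for a name from the list of things; names that differ only in an ending like _2 or _b are one class to them, and where a whole thing is asked for, a point or a joint stands for the part that bears it (a point fixed in the world has none). Each returns a list of dicts, best first, with "p" (0 to 1); they miss things now and then, are a little off and sometimes report something else, mostly with a low value. They report only what shows in the picture. A call takes as long as a camera call.
- masks_of(picture, label): "pixels" (384x512 bool, what is visible of it) and "extent" ([centre column, centre row, width, height] in pixels, round what is visible of it).
Readings, each from a call of its own:
- read_t(): time.
- read_joint_pos(): joint angles.
- read_joint_velocities(): joint speeds.
- read_effort(): joint torques, N m.
- read_tcp_pos(): TCP position.
- read_tcp_rot(): TCP orientation.
- read_wrist_force(): force on the tool from outside, world axes, zero at the start.
- read_torque(): the same for the moment, N m.
- read_opening(): opening from 0.0 (shut) to 1.0 (fully open).
- read_gripper_force(): force on a finger pad.
Only numpy, scipy, OpenCV 4.12 (cv2) and the standard library are available. Lean on these libraries where they do the work, as an engineer would, in place of code of your own. Each camera call takes 0.05 s, during which the arm holds its last target. There are 200 camera calls.

### The job

Get the vial carrier ready for a colleague to slide the rack out: start its captive green anchor screw by pushing it down and turning it clockwise to its stop, then let it spring up so it stays locked. Then squeeze the red catch fully shut, after it the yellow catch, and swing the violet gate by its black handle past the ball detent until it stands wide open, about square to the carrier's side. Finish while still holding the gate wide by the black handle (it springs back if let go), with the racks, vial, marker and everything else on the bench undisturbed.

Things in the scene. Friction and masses are not known exactly. Their poses are not given: they have to be found in the camera images.
- carrier: aluminium and white vial carrier fixed to the bench, base plate 210 (x) by 355 (y) by 12 mm; origin on the bench under the middle of the vial bay. x runs along the closed gate, y away from it (gate on the -y side). Walls 72 mm high, header bar over the gate 100 mm. Gate hinge axis at x = -88, y = -104 mm. Brass ball detent in the sill at x = -12, y = -168 mm, 23 mm high
- knob_grip (a point): on the vertical axis of the green anchor screw, 79 mm above the bench when up (TCP height); at x = 0, y = 118 mm of the carrier. The green grip is a bar 46 mm long (point's x axis), 14 mm wide (y, grasp this), from 63 to 91 mm above the bench; the point turns with it. Steel ledges below it reach 40 mm from the axis, tops 38 mm above the bench
- knob (a joint): turn of the green anchor screw, 0 to 1.3 rad (stop), growing clockwise seen from above, starts at 0 to 0.15. Little friction. Push down first, then turn: while it is up its lugs strike the ledges at about 0.2 rad; pushed down they pass under them. Locked above 1.0 rad
- plunge (a joint): how far the green screw is pushed down, m: 0 up, 0.011 stop; spring 3 N at the top, 7.4 N at the stop. It must be pushed at least 0.008 (better to the stop) to turn; turned home and let go it rises to about 0.007, held there by the ledges
- red_mid (a point): fixed point midway between the outer faces of the red catch's two tabs once squeezed, 124 mm above the bench (TCP height), on the header at x = -39 or +51 mm of the carrier (red and yellow swap). Site x = squeeze direction = carrier x. Fixed tab's outer face 18 mm to +x; moving tab's outer face 32 mm to -x before, 18 mm after. Tabs 10 thick, 20 wide, from 104 to 143 mm above the bench
- red_catch (a joint): travel of the red moving tab towards the fixed one, m: starts at 0 to 0.002 (locked), 0.014 fully squeezed (stop); about 3 N friction, no spring, it stays where it is left
- yellow_mid (a point): the same point for the yellow catch, which is otherwise like the red one
- yellow_catch (a joint): travel of the yellow moving tab, m: as red_catch
- gate (a joint): gate angle, rad: 0 closed (free end to the carrier's +x), grows swinging out to -y, clockwise seen from above; stop 1.6. Hooked shut by both catches, free once both are squeezed 0.011. The ball detent resists at about 0.57 to 0.83 (up to about 10 N at the handle). A spring always pulls it shut, 3 N at the handle when wide; let go it falls back to the detent
- gate_hinge (a point): point on the gate's vertical hinge axis, 130 mm above the bench; its x axis runs along the gate from hinge to free end and turns with it. The gate is 168 mm long, 8 mm thick, top 95 mm above the bench with two steel lugs to 116 mm
- pull: black upright round handle of the gate, a sleeve free to spin about its own axis, 18 mm diameter, from 50 to 155 mm above the bench; origin on its axis 105 mm above the bench, 130 mm along the gate from the hinge and 50 mm out from the gate's mid-plane (the outer side, -y of the hinge point). Steel brackets join it to the gate below 90 mm
- pull_grip (a point): point on the handle's axis 132 mm above the bench, good TCP height
- inner_rack: orange vial rack standing loose in the carrier's bay, 130 x 130 mm, 56 mm to the caps; origin under its centre; leave alone
- spare_rack: magenta vial rack on the bench, 130 x 130 mm, 56 mm to the caps; origin under its centre; leave alone
- stray_vial: vial with blue cap, 16 mm diameter, 46 mm tall, standing loose on the carrier's base plate about 88 mm from the green screw; origin under its centre; leave alone
- marker: marker pen lying behind the carrier, 125 mm long, 13 mm thick; origin under its middle; leave alone
- mouse: black computer mouse, 105 x 60 x 30 mm; origin under its centre; leave alone
- scanner: black barcode scanner lying on the bench, 190 mm long, 61 mm high; origin under its middle; leave alone
- spray: white bottle, 60 mm diameter, 170 mm tall; origin under its centre; leave alone

How it is judged:
On the way, in this order (a step that is already met when the one before it is completed fails the run):
1. the green anchor screw is pushed down before it is turned (value of joint plunge above 0.008 m and value of joint knob below 0.6 rad), for 0.05 s.
2. the green anchor screw is pushed in, turned home and has sprung up locked under its ledges (value of joint knob above 1 rad and value of joint plunge between 0.004 and 0.0095 m), for 0.2 s.
3. the red catch is squeezed (value of joint red_catch above 0.011 m), for 0.1 s.
4. the yellow catch is squeezed (value of joint yellow_catch above 0.011 m), for 0.1 s.
5. the gate is past its detent (value of joint gate above 0.9 rad), for 0.1 s.
At the end, for the whole second after the job is handed in: the gate stands still at 1.3 rad or more (about square, 75 degrees or wider), the fingers bear on its black handle with more than 1 N, the anchor screw is locked (turned past 1.0 rad, held 4 to 9.5 mm down), both catches are still squeezed (10 mm or more), and the stray vial stands (all of step 2 and value of joint gate between 1.3 and 1.65 rad and velocity of joint gate between -0.15 and 0.15 rad/s and contact force between the fingers and pull above 1 N and value of joint each of red_catch, yellow_catch above 0.01 m and angle between stray_vial's own z axis and vertical below 0.3 rad); the arm keeps its last pose, push and grip.
It fails at once if a bystander is disturbed (moved more than 25 mm) (distance of any of inner_rack, spare_rack, stray_vial, marker, mouse, scanner, spray from where it was at the start of the episode above 0.025 m).
It also fails if it takes over 64 s, if anything falls off the work surface, if the arm or the gripper's body presses on something with over 40 N, if the wrist force passes 120 N, or if a joint passes its speed limit or range.

## Working session

There is one attempt and no reset: what is moved stays moved. The work goes in short steps, each a Python script; the robot and the scene stay as the last script left them, time stands still between calls to the robot, and variables do not carry over. Pictures are saved under pics/ and viewed, at most 10 in all, crops included, and the job is handed in when it is done.

```bash
ls; mkdir -p pics; cat > h.py <<'E'
from plant import *
import numpy as np, cv2
def pts(f,m=None):
    z=f["range_z"]; v,u=np.nonzero((z>0) if m is None else (m&(z>0)))
    d=z[v,u]; c=np.stack([(u-f["cx"])/f["fx"]*d,(v-f["cy"])/f["fy"]*d,d],1)
    return (c-f["t"])@f["R"]
E
python3 - <<'E'
from h import *
fs={}
for n in("scene","top"):
    f=grab_frame(n); fs[n]=f
    cv2.imwrite(f"pics/{n}0.png",f["image"][...,::-1])
    for l in("knob_grip","red_catch","yellow_catch","gate","pull","stray_vial","carrier","inner_rack","spare_rack","marker","mouse","scanner","spray"):
        r=masks_of(f,l)
        if r:
            P=pts(f,r[0]["pixels"]); 
            if len(P): print(n,l,round(r[0]["p"],2),np.round(r[0]["extent"]),len(P),np.round(np.median(P,0),3),np.round(np.percentile(P,3,axis=0),3),np.round(np.percentile(P,97,axis=0),3))
    print(n,-f["R"].T@f["t"])
print(read_t(),read_tcp_pos(),read_tcp_rot())
h=np.vstack([f["image"] for f in fs.values()])
cv2.imwrite("pics/both0.png",cv2.resize(h,(400,600),interpolation=cv2.INTER_AREA)[...,::-1])
E
```

```text
pics
plant.py
scene knob_grip 0.74 [338. 205.  14.  18.] 125 [0.565 0.234 0.082] [0.543 0.225 0.034] [0.581 0.249 0.093]
scene red_catch 0.58 [265. 210.  22.  13.] 143 [0.64  0.043 0.126] [0.634 0.014 0.106] [0.649 0.061 0.144]
scene gate 0.77 [257. 224.  27.  66.] 760 [0.669 0.008 0.081] [ 0.552 -0.022  0.011] [0.697 0.045 0.151]
scene pull 0.56 [245. 225.   4.  29.] 176 [ 0.679 -0.015  0.11 ] [ 0.673 -0.023  0.06 ] [ 0.682 -0.007  0.156]
scene stray_vial 0.51 [350. 234.   8.  18.] 75 [0.644 0.264 0.043] [0.635 0.257 0.015] [0.648 0.271 0.059]
scene carrier 0.87 [292. 225. 136.  92.] 6179 [0.649 0.076 0.025] [ 0.479 -0.068  0.005] [0.723 0.264 0.101]
scene inner_rack 0.97 [299. 218.  55.  44.] 1479 [0.606 0.128 0.054] [0.538 0.075 0.038] [0.662 0.188 0.07 ]
scene spare_rack 0.94 [106. 226.  53.  49.] 2016 [ 0.634 -0.413  0.031] [ 0.558 -0.469  0.006] [ 0.684 -0.348  0.058]
scene marker 0.51 [312. 280.  52.  12.] 206 [0.772 0.154 0.01 ] [0.762 0.102 0.004] [0.781 0.221 0.015]
scene mouse 0.65 [136. 171.  25.  31.] 430 [ 0.395 -0.383  0.028] [ 0.343 -0.411  0.015] [ 0.433 -0.358  0.03
[... 1062 characters left out ...]
 [0.529 0.056 0.034] [0.655 0.185 0.074]
top spare_rack 0.64 [382. 191.  43.  44.] 1386 [ 0.614 -0.416  0.033] [ 0.553 -0.474  0.018] [ 0.676 -0.353  0.061]
top marker 0.57 [231. 192.  44.  44.] 1347 [0.591 0.119 0.045] [0.53  0.054 0.033] [0.654 0.185 0.074]
top mouse 0.55 [376. 256.  20.  29.] 496 [ 0.38  -0.389  0.03 ] [ 0.332 -0.418  0.019] [ 0.427 -0.362  0.04 ]
top scanner 0.7 [147. 251.  37.  51.] 747 [0.389 0.403 0.048] [0.296 0.352 0.028] [0.452 0.451 0.062]
top spray 0.84 [136. 178.  21.  20.] 382 [0.617 0.438 0.112] [0.596 0.42  0.01 ] [0.647 0.47  0.173]
top [0.35541858 0.03008733 1.71295371]
1.4 [0.28611517 0.61137792 0.25003823] [ 3.14151594e+00 -1.47437244e-05  2.70387012e+00]
```

View pics/scene0.png

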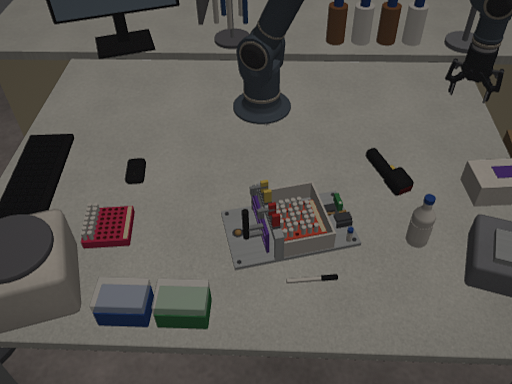

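The scene view shows the carrier around (290,222): black handle at (245,225), violet gate at (262,220), yellow catch at (265,188), red at (273,212), green screw at (337,203), and the blue-capped vial at (350,235). Next I'll use the wrist camera from two places.

```bash
python3 - <<'E'
from h import *
import pickle
for i,(p,yaw) in enumerate([((0.56,0.20,0.36),3.3),((0.60,0.03,0.36),3.3)]):
    goto(p,[np.pi,0,yaw]); print(read_t(),read_joint_pos().round(2) if hasattr(read_joint_pos(),'round') else read_joint_pos())
    f=grab_frame("wrist"); print(-f["R"].T@f["t"],f["fx"])
    r={}
    for l in("knob_grip","red_catch","yellow_catch","gate","pull","stray_vial"):
        m=masks_of(f,l)
        if m:
            r[l]=m[0]; P=pts(f,m[0]["pixels"])
            if len(P): print(l,round(m[0]["p"],2),np.round(m[0]["extent"]),len(P),np.round(np.median(P,0),3),np.round(np.percentile(P,3,axis=0),3),np.round(np.percentile(P,97,axis=0),3))
    pickle.dump((f,r),open(f"w{i}.pkl","wb"))
    cv2.imwrite(f"pics/w{i}.png",f["image"][...,::-1])
print(read_t())
E
```

```text
3.2417 [-0.46  0.26  0.06  1.58 -0.02  1.3   1.33]
[0.49299029 0.19097523 0.48341626] 318.9344635132164
knob_grip 0.6 [271. 158.  37.  34.] 593 [0.556 0.235 0.09 ] [0.535 0.216 0.017] [0.576 0.258 0.092]
red_catch 0.89 [102. 202.  47.  16.] 566 [0.632 0.051 0.128] [0.626 0.019 0.109] [0.644 0.065 0.143]
yellow_catch 0.65 [ 85. 128.  53.  12.] 479 [0.55  0.025 0.129] [ 0.542 -0.007  0.108] [0.561 0.041 0.144]
gate 0.78 [ 74. 170.  82. 142.] 2322 [0.635 0.006 0.098] [ 0.53  -0.018  0.081] [0.677 0.041 0.155]
pull 0.86 [ 55. 223.  46.  39.] 746 [ 0.666 -0.009  0.134] [ 0.662 -0.02   0.079] [ 0.677 -0.005  0.156]
stray_vial 0.58 [281. 209.  17.  21.] 195 [0.635 0.265 0.056] [0.631 0.259 0.014] [0.646 0.273 0.059]
4.325 [-0.24  0.27  0.15  1.57 -0.04  1.3   1.65]
[0.53333393 0.02036787 0.48364058] 318.9344635132164
knob_grip 0.68 [401. 148.  45.  37.] 988 [0.558 0.232 0.084] [0.535 0.217 0.012] [0.579 0.272 0.092]
red_catch 0.68 [248. 194.  46.  16.] 588 [0.635 0.045 0.128] [0.626 0.017 0.102] [0.645 0.063 0.144]
yellow_catch 0.57 [241. 115.  45.  14.] 481 [0.551 0.018 0.128] [ 0.542 -0.005  0.094] [0.561 0.038 0.144]
gate 0.72 [218. 160.  53. 144.] 2141 [0.66  0.008 0.095] [ 0.532 -0.02   0.015] [0.689 0.044 0.155]
pull 0.61 [242. 114.  43.  14.] 439 [0.551 0.02  0.129] [ 0.542 -0.006  0.105] [0.559 0.039 0.144]
stray_vial 0.61 [252. 207.  46.  54.] 1182 [0.643 0.056 0.127] [0.626 0.019 0.103] [0.674 0.072 0.144]
4.675
```

View pics/w0.png

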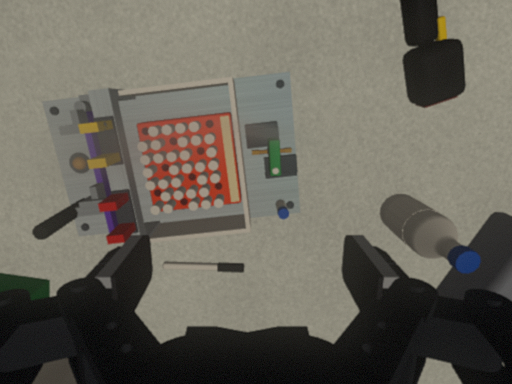

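View pics/w1.png

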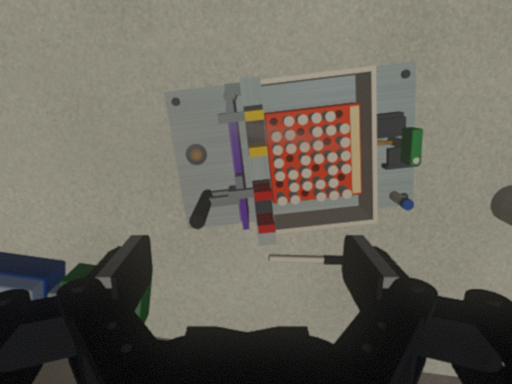

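w0 shows the green bar at (275,156), vial at (283,210), red tabs at (115,202) and (121,235), yellow tabs at (95,127) and (103,162), and handle at (60,218). w1 shows the same things, with the handle top near (208,195). Now I'll fit the geometry from the top-surface depth points, using colour.

```bash
python3 - <<'E'
from h import *
import pickle
for i in(0,1):
    f,r=pickle.load(open(f"w{i}.pkl","rb"))
    hsv=cv2.cvtColor(f["image"],cv2.COLOR_RGB2HSV); H,S,V=[hsv[...,k].astype(int) for k in range(3)]
    full=np.zeros((384,512),bool); full[:,:]=True
    def q(name,m,zlo,zhi,box=((.4,.78),(-.1,.3))):
        P=pts(f,m); P=P[(P[:,2]>zlo)&(P[:,2]<zhi)&(P[:,0]>box[0][0])&(P[:,0]<box[0][1])&(P[:,1]>box[1][0])&(P[:,1]<box[1][1])]
        if len(P)<5: print(i,name,len(P)); return
        c,s,a=cv2.minAreaRect((P[:,:2]*1000).astype(np.float32))
        print(i,name,len(P),"rect c",np.round(c,1),"size",np.round(s,1),"ang",round(a,1),"z",np.round(np.percentile(P[:,2],[5,50,95]),4))
        return P
    sat=S>110
    q("green",sat&(H>45)&(H<85)&(V>40),.08,.11)
    for nm,m in(("red",sat&((H<6)|(H>174))),("yel",sat&(H>18)&(H<32))):
        P=q(nm,m,.135,.155)
        if P is not None:
            d=np.array([np.cos(.31),np.sin(.31)]); s=P[:,:2]@d; mid=(s.min()+s.max())/2
            for g in(s<mid,s>mid):
                c,sz,a=cv2.minAreaRect((P[g,:2]*1000).astype(np.float32)); print("   tab",np.round(c,1),np.round(sz,1),round(a,1), "n",g.sum())
    q("pull",(V<70),.149,.165,((.6,.72),(-.06,.03)))
    q("header",full,.097,.1025,((.45,.72),(-.03,.1)))
    q("walls",full,.066,.077)
    q("base",full,.009,.015)
    q("vial",sat&(H>100)&(H<130),.035,.065)
E
```

```text
0 green 174 rect c [560.6 237.5] size [35.4 12.3] ang 13.1 z [0.0895 0.0909 0.0922]
0 red 392 rect c [651.9  59.7] size [50.5 21.2] ang 15.9 z [0.1362 0.1423 0.1437]
   tab [632.3  54.3] [10.6 21. ] 12.8 n 198
   tab [670.7  65.5] [10.5 20.5] 13.7 n 194
0 yel 384 rect c [566.   35.8] size [48.1 21. ] ang 15.0 z [0.1391 0.1426 0.1438]
   tab [547.5  31. ] [ 9.7 20.8] 15.6 n 199
   tab [584.3  40.8] [ 9.9 21. ] 16.1 n 185
0 pull 201 rect c [669.4 -12.9] size [16.3 15.2] ang 32.9 z [0.1502 0.1543 0.1556]
0 header 1630 rect c [610.   14.4] size [192.8  90.4] ang 15.5 z [0.0978 0.0998 0.102 ]
0 walls 4512 rect c [588.  126.6] size [232.4 251.2] ang 72.3 z [0.0666 0.0686 0.0727]
0 base 14306 rect c [639.8 113.3] size [303.7 356.5] ang 15.7 z [0.0103 0.0118 0.0134]
0 vial 71 rect c [637.5 266.7] size [13.1 11.5] ang 10.6 z [0.0562 0.0577 0.0588]
1 green 272 rect c [555.9 236.1] size [43.6 12.3] ang 12.7 z [0.0897 0.091  0.092 ]
1 red 345 rect c [651.5  59.9] size [49.8 19.2] ang 15.8 z [0.137  0.1426 0.1438]
   tab [632.7  54.5] [10.6 19.2] 15.8 n 178
   tab [670.6  65.3] [10.1 18.8] 13.7 n 167
1 yel 367 rect c [566.   35.9] size [48.  19.4] ang 15.6 z [0.1408 0.1427 0.1441]
   tab [547.7  30.8] [ 9.9 19.3] 15.5 n 185
   tab [584.3  41. ] [10.  19.4] 16.4 n 182
1 pull 184 rect c [669.6 -13. ] size [15.6 15.9] ang 89.8 z [0.1515 0.1545 0.1558]
1 header 1533 rect c [619.   14.4] size [210.1  93.5] ang 15.6 z [0.0984 0.0998 0.1013]
1 walls 4962 rect c [594.  104.9] size [206.7 285.7] ang 15.7 z [0.0666 0.0687 0.0729]
1 base 14471 rect c [638.2 113.6] size [300.5 356. ] ang 15.7 z [0.0104 0.0119 0.0134]
1 vial 80 rect c [637.4 266.3] size [14.6 12.6] ang 57.0 z [0.0563 0.058  0.0592]
```

```bash
cat >> h.py <<'E'
psi=np.deg2rad(15.6)
knob=np.array([.5557,.2370]); red=np.array([.6584,.0617]); yel=np.array([.5718,.0375]); hinge=np.array([.5308,.0002]); pull=np.array([.6695,-.0130])
D=lambda yaw:[np.pi,0,yaw]
def st(s): print(s,"t",round(read_t(),2),"tcp",np.round(read_tcp_pos(),4),"F",np.round(read_wrist_force(),1),"open",round(read_opening(),3),"gf",np.round(read_gripper_force(),1),"yaw",np.round(read_tcp_rot()[2],3),flush=True)
E
python3 - <<'E'
from h import *
y0=psi+np.pi-0.045
grip(0.42,40)
goto([*knob,.14],D(y0)); st("above")
print(move_straight([*knob,.079],vel=.1,contact_N=10)); st("at")
grip(0.0,50); st("gripped")
print(move_straight([*knob,.0665],vel=.03,contact_N=18)); st("pushed")
sleep(.1)
for y in np.linspace(y0,psi+np.pi-1.30,5)[1:]:
    goto([*knob,.0670],D(y)); st("turn")
f=grab_frame("wrist"); cv2.imwrite("pics/turn.png",f["image"][...,::-1])
print(read_torque())
E
```

```text
above t 6.38 tcp [0.5573 0.2358 0.1412] F [ 0.6 -1.2 -0.2] open 0.42 gf 0.0 yaw -2.917
False
at t 7.13 tcp [0.5562 0.2371 0.0794] F [0.3 0.1 0.5] open 0.419 gf 0.0 yaw -2.915
gripped t 7.45 tcp [0.5564 0.2365 0.0798] F [ 0.6 -1.7  1.6] open 0.158 gf 51.6 yaw -2.915
True
pushed t 7.86 tcp [0.5566 0.2365 0.0691] F [-1.6 -1.7  6.5] open 0.154 gf 52.3 yaw -2.915
turn t 8.31 tcp [0.5567 0.237  0.0689] F [-2.6 -3.7 16.1] open 0.157 gf 53.8 yaw 3.055
turn t 8.66 tcp [0.5568 0.2372 0.0689] F [-2.5 -3.4 16.2] open 0.152 gf 53.8 yaw 2.741
turn t 9.01 tcp [0.557  0.2374 0.0689] F [-1.1 -3.  15.4] open 0.155 gf 53.7 yaw 2.427
turn t 9.36 tcp [0.5573 0.2375 0.0689] F [-1.7 -2.2 15.2] open 0.156 gf 53.6 yaw 2.114
[-0.70558661  0.37521684  0.00477498]
```

```bash
python3 - <<'E'
from h import *
y=psi+np.pi-1.30
move_straight([*knob,.0725],vel=.03); st("eased")
grip(0.45); st("open"); 
move_straight([*knob,.20],vel=.2)
goto([.56,.16,.32],D(2.1)); st("view")
f=grab_frame("wrist"); im=f["image"]; cv2.imwrite("pics/k1.png",im[...,::-1])
hsv=cv2.cvtColor(im,cv2.COLOR_RGB2HSV); H,S,V=[hsv[...,k].astype(int) for k in range(3)]
P=pts(f,(S>110)&(H>45)&(H<85)&(V>40)); P=P[(P[:,2]>.07)&(P[:,2]<.1)&(np.hypot(*(P[:,:2]-knob).T)<.04)]
c,s,a=cv2.minAreaRect((P[:,:2]*1000).astype(np.float32)); print(len(P),c,s,a,np.percentile(P[:,2],[5,50,95]))
E
```

```text
eased t 9.74 tcp [0.557  0.2374 0.0729] F [ 2.8 -1.5  5.4] open 0.153 gf 52.5 yaw 2.114
open t 10.11 tcp [0.5547 0.2372 0.0718] F [ 0.3  0.6 -0.2] open 0.451 gf 0.0 yaw 2.114
view t 11.53 tcp [0.5593 0.1604 0.3187] F [ 0.3  0.5 -1.1] open 0.45 gf 0.0 yaw 2.1
380 (555.7652587890625, 236.89625549316406) (13.062671661376953, 41.959110260009766) 30.47945785522461 [0.08259587 0.08384803 0.08508446]
```

View pics/k1.png

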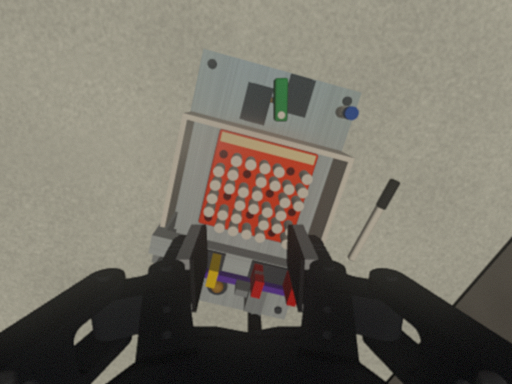

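The green bar at (281,100) has turned by about 1.3 rad and its top is 7 mm lower, so it is locked. The vial still stands at (350,112). Next are the catches.

```bash
python3 - <<'E'
from h import *
y=psi+np.pi/2
def squeeze(p,n):
    goto([*p,.21],D(y)); grip(.88,40); st(n+" above")
    hit=move_straight([*p,.125],vel=.1,contact_N=10); st(n+" at %s"%hit)
    if hit: return False
    grip(0.3,40); sleep(.25); st(n+" squeezed")
    ok=.38<read_opening()<.47
    grip(.88); move_straight([*p,.21],vel=.15); st(n+" off")
    return ok
print(squeeze(red,"red") and squeeze(yel,"yellow"))
f=grab_frame("wrist"); im=f["image"]; cv2.imwrite("pics/c1.png",im[...,::-1])
E
```

```text
red above t 12.77 tcp [0.6584 0.0622 0.2106] F [ 0.4  0.1 -1. ] open 0.881 gf 0.0 yaw 1.844
red at False t 13.77 tcp [0.659  0.0616 0.1257] F [ 0.4 -0.5 -0.4] open 0.88 gf 0.0 yaw 1.843
red squeezed t 14.46 tcp [0.6599 0.0619 0.1261] F [ 4.7 -0.3  6.4] open 0.407 gf 44.3 yaw 1.843
red off t 15.65 tcp [0.6578 0.0619 0.2092] F [-0.7 -0.1 -0.2] open 0.882 gf 0.0 yaw 1.843
yellow above t 16.32 tcp [0.5726 0.038  0.2096] F [-0.   0.1 -0.4] open 0.879 gf 0.0 yaw 1.844
yellow at False t 17.32 tcp [0.5724 0.0374 0.1256] F [ 1.2  0.1 -0.8] open 0.879 gf 0.0 yaw 1.843
yellow squeezed t 18.01 tcp [0.5731 0.0378 0.126 ] F [4.2 1.4 6. ] open 0.407 gf 43.9 yaw 1.844
yellow off t 19.2 tcp [0.5712 0.0376 0.2093] F [ 0.3  0.2 -0.8] open 0.877 gf 0.0 yaw 1.843
True
```

```bash
python3 - <<'E'
from h import *
goto([.63,-.06,.33],D(psi+np.pi)); f=grab_frame("wrist"); im=f["image"]; cv2.imwrite("pics/c2.png",im[...,::-1])
hsv=cv2.cvtColor(im,cv2.COLOR_RGB2HSV); H,S,V=[hsv[...,k].astype(int) for k in range(3)]
ok=True
for nm,m in(("red",((H<6)|(H>174))),("yel",(H>18)&(H<32))):
    P=pts(f,m&(S>110)); P=P[(P[:,2]>.138)&(P[:,2]<.15)&(P[:,0]<.72)&(np.abs(P[:,1])<.1)]
    c,s,a=cv2.minAreaRect((P[:,:2]*1000).astype(np.float32)); print(nm,len(P),np.round(c,1),np.round(s,1),round(a,1))
    ok&=len(P)>50 and max(s)<38.5
P=pts(f,V<70); P=P[(P[:,2]>.15)&(P[:,2]<.16)&(np.hypot(*(P[:,:2]-pull).T)<.03)]
if len(P): print("pull",cv2.minAreaRect((P[:,:2]*1000).astype(np.float32)))
st("view")
if ok:
    y0=psi+np.pi/2
    goto([*pull,.22],D(y0)); grip(.55,60)
    hit=move_straight([*pull,.132],vel=.1,contact_N=10); st("at %s"%hit)
    if not hit:
        grip(0,60); st("gripped")
E
```

```text
red 270 [658.2  61.3] [35.6 20.1] 16.5
yel 468 [572.1  37.4] [35.2 20.9] 15.5
pull ((669.6848754882812, -14.30892562866211), (16.327543258666992, 15.740012168884277), 86.9249496459961)
view t 20.72 tcp [ 0.6297 -0.0595  0.3291] F [ 0.2  0.7 -0.6] open 0.881 gf 0.0 yaw -2.869
at False t 23.47 tcp [ 0.6701 -0.0132  0.1328] F [0.1 0.5 0.3] open 0.549 gf 0.0 yaw 1.843
gripped t 23.84 tcp [ 0.671  -0.0127  0.1331] F [3.4 0.  1.5] open 0.195 gf 58.5 yaw 1.843
```

Both catches are fully squeezed (tab spread about 35.5 mm) and the handle is gripped. Now I'll swing the gate.

```bash
python3 - <<'E'
from h import *
y0=psi+np.pi/2; v=pull-hinge; L=np.hypot(*v); a0=np.arctan2(v[1],v[0]); print(L,a0)
for th in np.arange(.125,1.501,.125):
    move_straight([*(hinge+L*np.array([np.cos(a0-th),np.sin(a0-th)])),.132],vel=.06,attitude=D(y0-.7*th))
    p=np.array(read_tcp_pos())[:2]-hinge; st("th %.2f act %.3f r %.4f"%(th,a0-np.arctan2(p[1],p[0]),np.hypot(*p)))
    if np.linalg.norm(read_wrist_force())>45 or read_opening()<.15: print("STOP"); break
f=grab_frame("scene"); cv2.imwrite("pics/end_s.png",cv2.resize(f["image"][150:300,190:390],(800,600))[...,::-1])
E
```

```text
0.1393267023940493 -0.09488365830094381
th 0.12 act 0.128 r 0.1408 t 24.28 tcp [ 0.6681 -0.0309  0.133 ] F [ 5.9 -0.3  4.1] open 0.194 gf 58.7 yaw 1.755
th 0.25 act 0.251 r 0.1408 t 24.73 tcp [ 0.6633 -0.0476  0.133 ] F [ 5.3 -0.2  4.3] open 0.197 gf 58.7 yaw 1.668
th 0.38 act 0.374 r 0.1408 t 25.17 tcp [ 0.6564 -0.0635  0.133 ] F [ 5.1 -1.2  5.2] open 0.194 gf 58.8 yaw 1.581
th 0.50 act 0.497 r 0.1408 t 25.61 tcp [ 0.6476 -0.0784  0.133 ] F [ 6.3 -1.9  4.5] open 0.194 gf 58.8 yaw 1.494
th 0.62 act 0.605 r 0.1407 t 26.05 tcp [ 0.6384 -0.0904  0.133 ] F [ 7.1 -0.8  4.2] open 0.195 gf 59.0 yaw 1.409
th 0.75 act 0.769 r 0.1406 t 26.49 tcp [ 0.6221 -0.1067  0.133 ] F [-2.4 -5.2  9.8] open 0.194 gf 59.6 yaw 1.318
th 0.88 act 0.872 r 0.1404 t 26.93 tcp [ 0.6105 -0.1154  0.133 ] F [ 4.7 -2.6  5.6] open 0.196 gf 59.3 yaw 1.232
th 1.00 act 0.997 r 0.1403 t 27.38 tcp [ 0.5955 -0.1242  0.133 ] F [ 3.  -3.4  6.2] open 0.192 gf 59.3 yaw 1.144
th 1.12 act 1.121 r 0.1401 t 27.82 tcp [ 0.5794 -0.1311  0.1329] F [ 3.8 -3.8  7. ] open 0.197 gf 59.4 yaw 1.057
th 1.25 act 1.246 r 0.1398 t 28.26 tcp [ 0.5627 -0.1359  0.1329] F [ 3.5 -2.3  7.5] open 0.191 gf 59.4 yaw 0.969
th 1.38 act 1.370 r 0.1396 t 28.7 tcp [ 0.5456 -0.1386  0.1329] F [ 2.5 -2.7  7.4] open 0.192 gf 59.5 yaw 0.882
th 1.50 act 1.494 r 0.1392 t 29.14 tcp [ 0.5282 -0.139   0.1329] F [ 3.2 -1.9  7.5] open 0.195 gf 59.5 yaw 0.795
```

View pics/end_s.png

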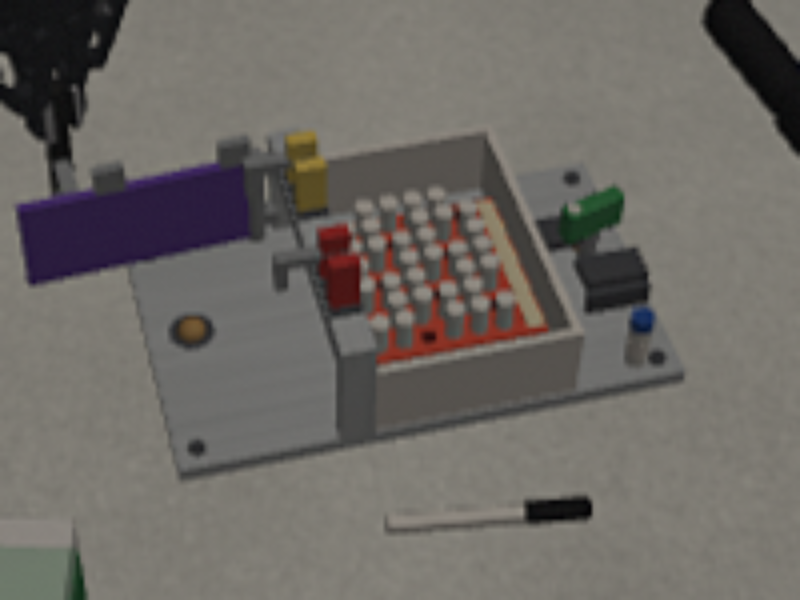

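The crop shows the violet gate wide open at (135,220), held from behind by the gripper at (60,170). Both catches are shut, the vial stands at (640,335), and the marker and rack haven't moved.

```bash
python3 - <<'E'
from h import *
sleep(.3); st("end"); print(close_job())
E
```

```text
end t 29.49 tcp [ 0.5285 -0.139   0.1329] F [ 2.6 -1.   7.9] open 0.195 gf 59.5 yaw 0.795
the job is handed in; nothing more can be done
None
```

I handed the job in at about 29.5 s: the anchor screw is locked, the red and then the yellow catch are squeezed shut, the gate is held at about 1.49 rad by its black handle, and nothing in the final view looked disturbed; the judge returned no verdict.

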